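Stand the centrifuge tube in the blue tube stand

TASK

Stand the blue-capped centrifuge tube in the well of the blue tube stand, keeping it upright and lowering it until it rests on the well's bottom rather than dropping it, then let go. Leave the amber jar and the stoppered flask where they stand.

Things in the scene. Friction and masses are not known exactly. Their poses are not given: they have to be found in the camera images.
- tube_centre (a point): Loose centrifuge tube, clear with a bright blue screw cap, standing upright on its flat foot. 116 mm tall; body a straight cylinder 28 mm across; cap 34 mm across over the top 14 mm. About 50 g. This point is on its axis half-way up, 58 mm above its foot; z up along the tube. Grip the body about 30 mm above this point, just below the cap, so that the gripper's body stays clear of the cap.
- blue_stand_well (a point): Blue tube stand, fixed: block 70 x 70 mm, top 40 mm above the worktop, on a grey foot plate 84 x 84 x 6 mm, with one round vertical well: 40 mm across, 32 mm deep, mouth chamfered to 48 mm. This point is the centre of the well's flat bottom, 8 mm above the worktop; z up. The same stand in orange, also empty, is near and is not to be used. Tube and stands may swap places.
- jar_centre (a point): Amber jar with a blue screw cap, 56 mm across and 80 mm tall, loose, a bystander standing farther back. This point is on its axis half-way up, 40 mm above its foot.
- flask_centre (a point): Small clear glass flask with a glass stopper, 51 mm across and 101 mm tall, loose, a bystander standing farther back. This point is on its axis 50 mm above its foot.
Mind the look-alikes: they are no part of the job. There is more than one size of the part that bears tube_centre; the job needs the middle-sized.

How it is judged:
At the end, for the whole second after the job is handed in: The tube stands at rest in the blue stand's well: its centre within 15 mm of the well's axis and within 10 mm of 58 mm above the well's bottom, upright within 10 degrees (horizontal distance between tube_centre and blue_stand_well below 0.015 m and z of tube_centre in the frame of blue_stand_well between 0.048 and 0.068 m and angle between tube_centre's own z axis and vertical below 0.175 rad and linear speed of tube below 0.03 m/s); the robot touches nothing.
It fails at once if the tube is tipped more than about 35 degrees from upright (angle between tube_centre's own z axis and vertical above 0.6 rad).
It fails at once if the tube is dropped (falls free by more than about 25 mm) (contact force between tube and anything else below 0.02 N and linear speed of tube above 0.7 m/s).
It fails at once if the amber jar is moved by more than 25 mm (distance of jar_centre from where it was at the start of the episode above 0.025 m).
It fails at once if the stoppered flask is moved by more than 25 mm (distance of flask_centre from where it was at the start of the episode above 0.025 m).
It also fails if it takes over 35 s, if anything falls off the work surface, if the arm or the gripper's body presses on something with over 40 N, if the wrist force passes 120 N, or if a joint passes its speed limit or range.

ROBOT

A 6-joint arm with a two-finger parallel gripper is mounted at the origin on a cart in front of the work surface, level with it; the furniture and walls round the work are solid. World frame = base frame: x ahead of the robot, y to its left, z up, the work surface at z = 0. Lengths are in m, angles in rad, forces in N, time in s.
With the tool pointing down it reaches from about 0.375 to 0.975 m from the base axis. Payload 3.8 kg.
Tool frame: the origin (TCP) lies on the centre line of the jaws, within the pads' length; the fingertips stand 14 mm ahead of it and the grasp point (between the pads) lies 5 mm behind it (bot.finger_overhang is the distance from the TCP to the fingertips, in m); y points along the fingers, x is the direction in which the jaws open and shut, and the axes are right-handed (so a half turn about y gives the same grasp; the last joint's range is limited). The gripper opens to 85 mm and grips with 20 to 120 N. Pads are 22 mm wide; open, the fingers measure 114 mm over their backs; the gripper's body (76 mm by 85 mm) begins 54 mm behind the grasp point. The pads swing forward as they close: fully open they stand 13 mm farther back than shut.
Start: joints at [1.097, 0.264, 1.604, -0, 1.274, -0.037], TCP at [0.286, 0.612, 0.245] pointing down, gripper open.
Joint ranges: [-2.63, 2.63], [-0.94, 2.18], [0.31, 2.57], [-1.31, 4.45], [0, 2.66], [-2.55, 2.55]. Speed limits (rad/s): [2.57, 2.57, 3.14, 3.14, 3.14, 3.14].

INTERFACE

Orientations are given as a rotation vector (axis times angle).
In Python, from workcell import readout, read_camera, bot, spotter gives the robot as it stands.
- The arm moves only by the tool jog_arm, never from a script. Its argument "increments" is a list of rows, each a list of 7 numbers: the shift along the tool's x, y, z in m, then the turn, a rotation vector about the tool's x, y, z in rad, then the opening, from 0 (shut) to 1 (fully open). A call has 1 to 10 rows; each row shifts and turns the pose as measured when the row begins, along the tool's axes as they then stand; what a row does not reach is not made up. A row lasts 1/8 s, in which the tool goes at most 62.5 mm and 10.7 degrees, less where a joint would pass 70% of its speed; a pose out of reach is approached as far as the arm can. A call with a gripper value outside its range is refused whole. The fingers move at their own pace and stop on an object; "force" is the grip in N (left out, the last holds). Time passes only in rows, so rows that do not move let the fingers close. It gives the time, the measured TCP pose, the force and the opening at its end, in the units of the state.
- readout.read_state(): the state, without advancing time (a new reading comes with each control period).
- read_camera(name): name is "side" or "top" or "wrist"; returns a dict with "img" (420x560x3 uint8, blue, green, red), "range_z" (420x560 float32, m along the optical axis (not along the pixel's ray), 0 where there is no reading), "fx", "fy", "cx", "cy" (pixels), "world_from_camera" (4x4, takes a point from camera to world coordinates). Camera axes: x right, y down, z forward; pixel columns grow to the right and rows downward; lengths in m; the calibration is good to about 2 mm. A picture is of the moment at which its call begins.
- bot.finish_job(): hands the job in, once; it reports no verdict.
Trained networks look in a picture, given as the dict that the camera call returned (one of the last four; its "shot" number tells which), for a name from the list of things; names that differ only in an ending like _2 or _b are one class to them, and where a whole thing is asked for, a point or a joint stands for the part that bears it (a point fixed in the world has none). Each returns a list of dicts, best first, with "p" (0 to 1); they miss things now and then, are a little off and sometimes report something else, mostly with a low value. They report only what shows in the picture. A call takes as long as a camera call. They do not tell look-alikes from the thing itself.
- spotter.masks_of(picture, thing): "mask" (420x560 bool, what is visible of it) and "location" ([column, row] in pixels, amid what is visible of it).
- spotter.spot_point(picture, thing): "location" ([column, row] in pixels: a listed point, or the origin of a listed thing).
The state is a dict: "time": time; "q": joint angles; "joint_vel": joint speeds; "joint_torque": joint torques, N m; "tool_pos": TCP position; "tcp_rot": TCP orientation; "wrist_force": force on the tool from outside, world axes, zero at the start; "torque": the same for the moment, N m; "width": opening from 0.0 (shut) to 1.0 (fully open).
Only numpy, scipy, OpenCV 4.12 (cv2) and the standard library are available. Lean on these libraries where they do the work, as an engineer would, in place of code of your own. Each camera call takes 0.05 s, during which the arm holds its last target. There are 200 camera calls.

## Working session

There is one attempt and no reset: what is moved stays moved. The work goes in short steps, Python scripts to look and compute and a tool call to move; the robot and the scene stay as the last step left them, time stands still between calls to the robot, and variables do not carry over. Pictures are saved under pics/ and viewed, about 8 in all and at most 12, crops included, and the job is handed in when it is done.

Besides the shell and the picture viewer there is one more tool, called after "Emit:" as name(argument=value, ...), one argument or row to a line, values as JSON. jog_arm: Moves the arm, as the interface text tells. Its arguments: {"type":"object","properties":{"increments":{"type":"array"},"force":{"type":"number"}},"required":["increments"]}

```bash
mkdir -p pics
cat > h.py <<'E'
import numpy as np,cv2
from workcell import readout, read_camera, bot, spotter
def cloud(p):
    z=p["range_z"]; v,u=np.indices(z.shape)
    P=np.stack([(u-p["cx"])*z/p["fx"],(v-p["cy"])*z/p["fy"],z],-1)
    T=np.array(p["world_from_camera"]); return P@T[:3,:3].T+T[:3,3]
E
python3 - <<'E'
from h import *
for n in ("top","side"):
    p=read_camera(n); C=cloud(p); im=p["img"].copy()
    for t in ("tube_centre","blue_stand_well","jar_centre","flask_centre"):
        for d in spotter.masks_of(p,t) if t!="blue_stand_well" else []:
            m=d["mask"]&(p["range_z"]>0)
            if m.sum()<5: continue
            q=C[m]; print(n,t,round(d["p"],2),np.round(d["location"]),m.sum(),np.round(np.percentile(q,[2,50,98],axis=0),3).tolist())
        for d in spotter.spot_point(p,t):
            u,v=map(int,d["location"]); print(n,"pt",t,round(d["p"],2),u,v,np.round(C[min(v,419),min(u,559)],3))
    cv2.imwrite(f"pics/{n}.png",im)
print(readout.read_state())
E
```

```text
top tube_centre 0.82 [351. 259.] 312 [[0.453, -0.11, 0.023], [0.468, -0.091, 0.115], [0.481, -0.08, 0.118]]
top tube_centre 0.59 [341. 214.] 707 [[0.533, -0.097, -0.001], [0.553, -0.067, 0.161], [0.591, -0.048, 0.163]]
top tube_centre 0.54 [380. 232.] 192 [[0.508, -0.161, 0.011], [0.518, -0.145, 0.084], [0.529, -0.139, 0.087]]
top pt tube_centre 0.7 375 230 [ 0.52  -0.143  0.086]
top pt tube_centre 0.63 338 213 [ 0.549 -0.062  0.16 ]
top pt tube_centre 0.62 348 257 [ 0.47  -0.085  0.116]
top pt blue_stand_well 0.93 184 265 [0.454 0.244 0.005]
top pt blue_stand_well 0.46 349 259 [ 0.466 -0.086  0.115]
top pt jar_centre 0.38 260 155 [0.673 0.079 0.071]
top flask_centre 0.62 [260. 160.] 419 [[0.655, 0.063, 0.006], [0.671, 0.083, 0.028], [0.693, 0.105, 0.1]]
top pt flask_centre 0.86 258 155 [0.671 0.082 0.078]
top pt flask_centre 0.26 184 160 [0.663 0.228 0.08 ]
side tube_centre 0.77 [314. 177.] 281 [[0.51, -0.206, 0.002], [0.519, -0.143, 0.048], [0.53, -0.138, 0.086]]
side tube_centre 0.63 [294. 170.] 1168 [[0.535, -0.078, 0.008], [0.552, -0.054, 0.104], [0.573, -0.048, 0.163]]
side tub
[... 642 characters left out ...]
6]
side pt flask_centre 0.68 191 283 [0.66  0.263 0.069]
{'time': 0.8, 'q': array([ 1.09712843e+00,  2.63869837e-01,  1.60397451e+00,  4.47814990e-07,
        1.27368473e+00, -3.69224217e-02]), 'joint_vel': array([-0.00046263,  0.00070835, -0.00065161, -0.00155395,  0.00024751,
       -0.00073461]), 'joint_torque': array([-1.13792637e-04, -5.14971185e+01, -3.67707360e+01, -3.18899520e-04,
        6.98415370e-04,  4.08203391e-06]), 'tool_pos': array([0.28554124, 0.61164427, 0.24531385]), 'tcp_rot': array([-1.38469196, -0.88180569,  0.881716  ]), 'wrist_force': array([-0.16297726,  0.62351857, -0.34074733]), 'torque': array([-0.02492765,  0.03123692, -0.02668812]), 'width': 0.9984363562623167}
```

View pics/top.png

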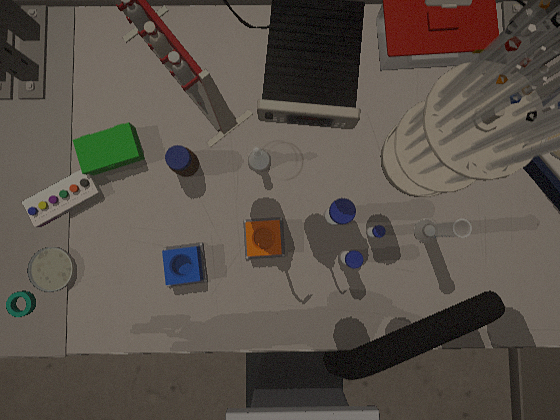

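View pics/side.png

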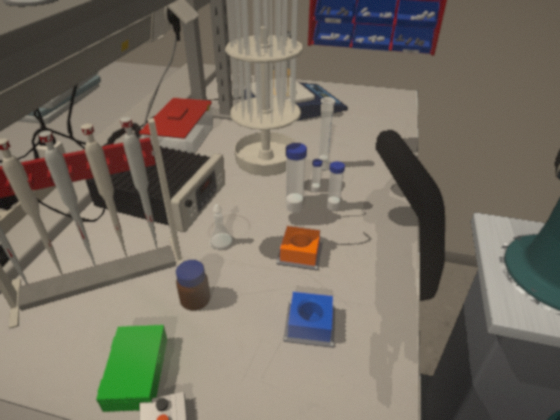

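The top view shows three blue-capped tubes: large (342,211), small (376,231) and middle (352,259). The blue stand is at (184,265) and the orange one at (264,238). The side view agrees. A black hose lies at (330–500, 300–365) near the robot, so next I'll get exact positions and the hose height.

Run:
```python
from h import *
from scipy.optimize import least_squares
def circ(q):
    f=cv2.minEnclosingCircle(q[:,:2].astype(np.float32)*1000); return np.round(f[0],1),round(f[1],1),len(q)
for n in ("top","side"):
    p=read_camera(n); C=cloud(p); ok=p["range_z"]>0
    T=np.array(p["world_from_camera"]); print(n,"cam",np.round(T[:3,3],3))
    for nm,x,y,z in (("mid",.468,-.09,.116),("small",.519,-.147,.086),("big",.553,-.067,.161)):
        m=ok&(np.hypot(C[...,0]-x,C[...,1]-y)<.03)&(abs(C[...,2]-z)<.007)
        print(nm,circ(C[m]),np.round(C[m].mean(0),4))
    # blue stand
    hsv=cv2.cvtColor(p["img"],cv2.COLOR_BGR2HSV)
    for nm,x,y in (("blue",.455,.24),("orange",.51,.09)):
        near=ok&(abs(C[...,0]-x)<.06)&(abs(C[...,1]-y)<.06)
        m=near&(abs(C[...,2]-.04)<.006)
        q=C[m]; r=cv2.minAreaRect(q[:,:2].astype(np.float32)*1000); print(nm,"top",np.round(r[0],1),np.round(r[1],1),r[2],len(q),"z",np.median(q[:,2]))
        f=near&(abs(C[...,2]-.006)<.003)
        f=near&(C[...,2]>.003)&(C[...,2]<.03)
        print("  low centroid",np.round(C[f].mean(0),4),f.sum())
    # hose & obstacles
    m=ok&(C[...,2]>.05)&(C[...,0]<.42)&(C[...,0]>.1)&(abs(C[...,1])<.6)
    q=C[m]
    for y in np.arange(-.6,.6,.05):
        s=q[(q[:,1]>y)&(q[:,1]<y+.05)]
        if len(s)>10: print(" obst y%.2f"%y,np.round(np.percentile(s,[2,98],axis=0)[:,[0,2]],3).tolist(),len(s))
```

```text
top cam [0.504 0.036 0.904]
mid (array([466.9, -95.7]), 16.6, 256) [ 0.4666 -0.0952  0.1156]
small (array([ 518.7, -150.6]), 12.3, 125) [ 0.5186 -0.1503  0.0846]
big (array([554., -70.]), 23.1, 534) [ 0.5537 -0.07    0.1611]
blue top [455.8 242.9] [70.  71.4] 6.532058238983154 932 z 0.03996532935888991
  low centroid [0.4581 0.2344 0.0088] 738
orange top [509.2  76. ] [69.9 70. ] 2.7471041679382324 883 z 0.039780222054765835
  low centroid [0.5077 0.0772 0.0069] 729
 obst y-0.40 [[0.338, 0.052], [0.387, 0.08]] 485
 obst y-0.35 [[0.32, 0.056], [0.378, 0.083]] 756
 obst y-0.30 [[0.3, 0.057], [0.359, 0.083]] 770
 obst y-0.25 [[0.28, 0.057], [0.338, 0.082]] 776
 obst y-0.20 [[0.259, 0.056], [0.318, 0.082]] 784
 obst y-0.15 [[0.239, 0.055], [0.298, 0.081]] 795
 obst y-0.10 [[0.234, 0.05], [0.278, 0.068]] 204
side cam [0.399 0.692 0.61 ]
mid (array([466.9, -95.3]), 17.2, 135) [ 0.4671 -0.092   0.1152]
small (array([ 519.3, -149.5]), 13.2, 66) [ 0.5197 -0.1474  0.0838]
big (array([555.9, -69.1]), 24.3, 249) [ 0.5541 -0.0652  0.1605]
blue top [456.5 242.7] [69.8 73.3] 6.63024377822876 1182 z 0.04008895517582717
  low centroid [0.4538 0.2586 0.0124] 1144
orange top [510.1  76. ] [70.3 74.1] 2.9666507244110107 726 z 0.040026843545915625
  low centroid [0.505  0.0945 0.0136] 761
 obst y-0.40 [[0.342, 0.051], [0.389, 0.079]] 66
 obst y-0.35 [[0.325, 0.051], [0.381, 0.082]] 228
 obst y-0.30 [[0.305, 0.053], [0.361, 0.082]] 274
 obst y-0.25 [[0.285, 0.053], [0.341, 0.082]] 309
 obst y-0.20 [[0.266, 0.052], [0.321, 0.082]] 342
 obst y-0.15 [[0.238, 0.052], [0.3, 0.081]] 515
 obst y-0.10 [[0.236, 0.05], [0.278, 0.068]] 201
 obst y-0.05 [[0.1, 0.239], [0.102, 0.255]] 30
 obst y0.00 [[0.1, 0.237], [0.102, 0.248]] 11
 obst y0.55 [[0.31, 0.439], [0.318, 0.455]] 91
```

```bash
cat >> h.py <<'E'
from scipy.spatial.transform import Rotation as Ro
def plan(x,y,z,jaw):
    s=readout.read_state(); R=Ro.from_rotvec(s["tcp_rot"]).as_matrix(); p=np.array(s["tool_pos"])
    a=np.deg2rad(jaw); best=None
    for k in (0,np.pi):
        X=np.array([np.cos(a+k),np.sin(a+k),0]); Z=np.array([0,0,-1.]); D=np.c_[X,np.cross(Z,X),Z]
        w=Ro.from_matrix(R.T@D).as_rotvec()
        if best is None or np.linalg.norm(w)<np.linalg.norm(best): best=w
    print("t",round(s["time"],2),"pos",np.round(p,4),"shift(tool)",np.round(R.T@(np.array([x,y,z])-p),4),"turn",np.round(best,4),"deg",np.round(np.rad2deg(best),1),"q",np.round(s["q"],2),"w",round(s["width"],3),"F",np.round(s["wrist_force"],1))
    print(np.round(R,3).tolist())
E
python3 - <<'E'
from h import *
plan(.467,-.0955,.245,75); p=read_camera("wrist"); R=Ro.from_rotvec(readout.read_state()["tcp_rot"]).as_matrix()
print("cam in tool",R.T@(np.array(p["world_from_camera"])[:3,3]-readout.read_state()["tool_pos"]))
E
```

```text
t 0.9 pos [0.2855 0.6116 0.2453] shift(tool) [-5.640e-01  3.000e-04 -4.636e-01] turn [-1.5664 -0.1374 -0.1374] deg [-89.7  -7.9  -7.9] q [ 1.1   0.26  1.6   0.    1.27 -0.04] w 0.995 F [0.8 0.4 0.6]
[[0.423, 0.0, -0.906], [0.906, 0.0, 0.423], [0.0, -1.0, 0.0]]
cam in tool [-0.00023074 -0.12893486  0.07668033]
```

```bash
sed -i 's/D=np.c_\[X,np.cross(Z,X),Z\]/D=np.c_[X,Z,np.cross(X,Z)]/' h.py
python3 - <<'E'
from h import *
plan(.467,-.0955,.245,75)
E
```

```text
t 0.95 pos [0.2856 0.6116 0.2453] shift(tool) [-5.640e-01  3.000e-04 -4.635e-01] turn [ 0.    -0.175  0.   ] deg [  0. -10.   0.] q [ 1.1   0.26  1.6  -0.    1.27 -0.04] w 1.001 F [1.1 0.4 0.3]
[[0.423, 0.0, -0.906], [0.906, 0.0, 0.423], [0.0, -1.0, -0.0]]
```

Emit:
jog_arm(
  increments=[
    [0,0,0,0,-0.175,0,0.75],
    [-0.045,0,-0.025,0,0,0,0.75],
    [-0.045,0,-0.025,0,0,0,0.75],
    [-0.045,0,-0.025,0,0,0,0.75],
    [-0.045,0,-0.025,0,0,0,0.75],
    [-0.045,0,-0.025,0,0,0,0.75],
    [-0.045,0,-0.025,0,0,0,0.75],
    [-0.045,0,-0.025,0,0,0,0.75],
    [-0.045,0,-0.025,0,0,0,0.75],
    [-0.045,0,-0.025,0,0,0,0.75],
  ],
  force=30,
)

```text
time: 2.2
tool_pos: [0.4042, 0.1538, 0.246]
tcp_rot: [-1.318, -1.031, 1.019]
wrist_force: [0.9, -0.1, -0.8]
width: 0.752
```

Run:
```python
from h import *
plan(.467,-.0955,.245,75)
```

```text
t 2.2 pos [0.4042 0.1538 0.246 ] shift(tool) [-0.2263  0.0006 -0.122 ] turn [0.0054 0.0139 0.0046] deg [0.3 0.8 0.3] q [ 0.31 -0.22  2.09  0.    1.26 -1.02] w 0.752 F [ 0.9 -0.1 -0.8]
[[0.245, 0.006, -0.969], [0.969, 0.003, 0.245], [0.005, -1.0, -0.005]]
```

Emit:
jog_arm(
  increments=[
    [-0.045,0,-0.0245,0.005,0.014,0.005,0.75],
    [-0.045,0,-0.0245,0,0,0,0.75],
    [-0.045,0,-0.0245,0,0,0,0.75],
    [-0.045,0,-0.0245,0,0,0,0.75],
    [-0.045,0,-0.0245,0,0,0,0.75],
    [0,0,0,0,0,0,0.75],
  ],
)

```text
time: 2.95
tool_pos: [0.4668, -0.1067, 0.2488]
tcp_rot: [-1.33, -1.015, 1.006]
wrist_force: [0.2, 1.0, -0.1]
width: 0.753
```

Run:
```python
from h import *
plan(.467,-.0955,.084,75)
p=read_camera("wrist"); cv2.imwrite("pics/w1.png",p["img"]); C=cloud(p)
m=(p["range_z"]>0)&(np.hypot(C[...,0]-.467,C[...,1]+.0955)<.03)&(abs(C[...,2]-.116)<.006)
print(m.sum(), m.any() and (np.round(C[m].mean(0),4),cv2.minEnclosingCircle(C[m][:,:2].astype(np.float32))))
```

```text
t 2.95 pos [ 0.4668 -0.1067  0.2488] shift(tool) [0.0107 0.1647 0.004 ] turn [ 0.0077 -0.0057  0.0009] deg [ 0.4 -0.3  0. ] q [-0.28 -0.12  2.01  0.    1.25 -1.58] w 0.753 F [ 0.2  1.  -0.1]
[[0.264, 0.008, -0.964], [0.964, -0.001, 0.264], [0.001, -1.0, -0.008]]
1199 (array([ 0.4657, -0.0971,  0.1162]), ((0.4666236340999603, -0.0970572978258133), 0.01699165627360344))
```

View pics/w1.png

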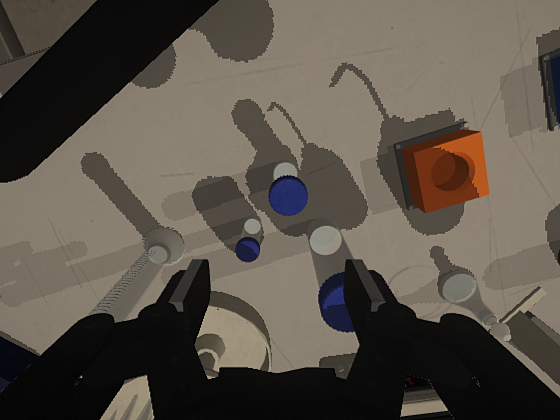

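The wrist view shows the middle cap at (288,195), with the small tube at (248,250) and the large one at (340,300) both clear of the jaw line. Measured centre is (0.467,-0.096), so I'm descending.

Emit:
jog_arm(
  increments=[
    [0.0105,0,0.003,0.007,-0.005,0,0.75],
    [0,0,0,0,0,0,0.75],
    [0,0.03,0,0,0,0,0.75],
    [0,0.03,0,0,0,0,0.75],
    [0,0.02,0,0,0,0,0.75],
    [0,0,0,0,0,0,0.75],
  ],
)

```text
time: 3.75
tool_pos: [0.4661, -0.0854, 0.1678]
tcp_rot: [-1.316, -1.027, 1.021]
wrist_force: [-0.2, -0.9, 0.2]
width: 0.747
```

Run:
```python
from h import *
plan(.4668,-.0963,.084,75)
```

```text
t 3.75 pos [ 0.4661 -0.0854  0.1678] shift(tool) [-0.0107  0.0838 -0.0033] turn [0.0015 0.0129 0.0033] deg [0.1 0.7 0.2] q [-0.24 -0.06  2.11  0.    1.09 -1.56] w 0.747 F [-0.2 -0.9  0.2]
[[0.246, 0.002, -0.969], [0.969, 0.003, 0.246], [0.003, -1.0, -0.001]]
```

Emit:
jog_arm(
  increments=[
    [-0.0105,0,-0.003,0,0.012,0,0.75],
    [0,0,0,0,0,0,0.75],
  ],
)

```text
time: 4.0
tool_pos: [0.4676, -0.0961, 0.1697]
tcp_rot: [-1.322, -1.021, 1.012]
wrist_force: [0.4, 0.5, -0.2]
width: 0.747
```

Run:
```python
from h import *
plan(.4668,-.0963,.084,75)
print(readout.read_state()["joint_vel"].round(3)); read_camera("wrist"); plan(.4668,-.0963,.084,75)
```

```text
t 4.0 pos [ 0.4676 -0.0961  0.1697] shift(tool) [-0.0007  0.0857  0.0011] turn [0.0042 0.0027 0.0031] deg [0.2 0.2 0.2] q [-0.26 -0.05  2.1   0.    1.09 -1.57] w 0.747 F [ 0.4  0.5 -0.2]
[[0.256, 0.005, -0.967], [0.967, 0.002, 0.256], [0.003, -1.0, -0.004]]
[ 0.014 -0.009 -0.006  0.009  0.006  0.   ]
t 4.05 pos [ 0.4677 -0.0959  0.1699] shift(tool) [-0.0009  0.0859  0.0012] turn [0.0046 0.0026 0.0034] deg [0.3 0.2 0.2] q [-0.26 -0.05  2.1   0.    1.09 -1.57] w 0.747 F [ 1.   0.2 -0.4]
[[0.256, 0.005, -0.967], [0.967, 0.002, 0.256], [0.003, -1.0, -0.005]]
```

Emit:
jog_arm(
  increments=[
    [-0.001,0.02,0.001,0.004,0.002,0.003,0.75],
    [0,0.02,0,0,0,0,0.75],
    [0,0.02,0,0,0,0,0.75],
    [0,0,0,0,0,0,0.75],
  ],
)

```text
time: 4.55
tool_pos: [0.4667, -0.0972, 0.1069]
tcp_rot: [-1.323, -1.015, 1.013]
wrist_force: [-0.5, 0.1, 0.1]
width: 0.75
```

Run:
```python
from h import *
plan(.4668,-.0963,.084,75)
```

```text
t 4.55 pos [ 0.4667 -0.0972  0.1069] shift(tool) [0.0009 0.0229 0.0002] turn [ 0.0017 -0.0008  0.0001] deg [ 0.1 -0.   0. ] q [-0.26  0.02  2.16  0.    0.96 -1.57] w 0.75 F [-0.5  0.1  0.1]
[[0.26, 0.002, -0.966], [0.966, -0.0, 0.26], [0.0, -1.0, -0.002]]
```

Emit:
jog_arm(
  increments=[
    [0.001,0.0245,0,0,0,0,0.75],
    [0,0,0,0,0,0,0.75],
    [0,0,0,0,0,0,0.3],
    [0,0,0,0,0,0,0.1],
    [0,0,0,0,0,0,0.1],
    [0,0,0,0,0,0,0.1],
    [0,0,0,0,0,0,0.1],
  ],
  force=40,
)

```text
time: 5.42
tool_pos: [0.4701, -0.0972, 0.0861]
tcp_rot: [-1.329, -1.019, 1.01]
wrist_force: [0.1, 0.6, -0.6]
width: 0.368
```

Run:
```python
from h import *
plan(.4668,-.0963,.22,75)
```

```text
t 5.42 pos [ 0.4701 -0.0972  0.0861] shift(tool) [ 1.000e-04 -1.339e-01  2.300e-03] turn [ 0.0084 -0.0012 -0.    ] deg [ 0.5 -0.1 -0. ] q [-0.26  0.05  2.17 -0.    0.91 -1.56] w 0.368 F [ 0.1  0.6 -0.6]
[[0.26, 0.008, -0.966], [0.966, -0.002, 0.26], [-0.0, -1.0, -0.008]]
```

Emit:
jog_arm(
  increments=[
    [0,0,0,0,0,0,0.1],
    [0,0,0,0,0,0,0.1],
  ],
)

```text
time: 5.68
tool_pos: [0.47, -0.0972, 0.0861]
tcp_rot: [-1.329, -1.019, 1.01]
wrist_force: [0.1, 0.4, -0.8]
width: 0.372
```

Run:
```python
from h import *
plan(.4668,-.0963,.22,75)
p=read_camera("wrist"); cv2.imwrite("pics/w2.png",p["img"])
p=read_camera("side"); cv2.imwrite("pics/s2.png",cv2.resize(p["img"][100:240,220:420],None,fx=3,fy=3))
```

```text
t 5.67 pos [ 0.47   -0.0972  0.0861] shift(tool) [ 0.     -0.1339  0.0022] turn [ 0.0084 -0.0012 -0.    ] deg [ 0.5 -0.1 -0. ] q [-0.26  0.05  2.17 -0.    0.91 -1.56] w 0.372 F [ 0.1  0.4 -0.8]
[[0.26, 0.008, -0.966], [0.966, -0.002, 0.26], [-0.0, -1.0, -0.008]]
```

View pics/s2.png

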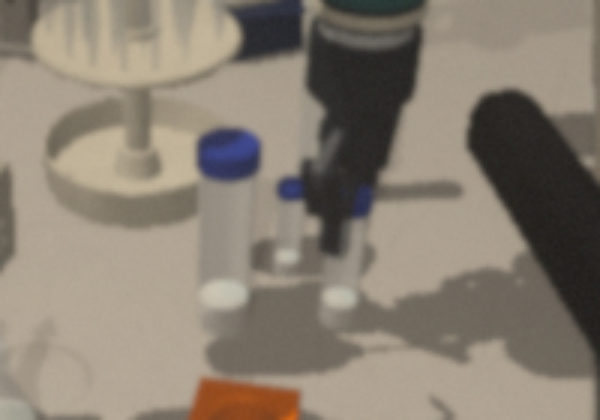

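Gripped: the fingers are on the body of the middle tube (345,250 in the crop). Lifting now.

Emit:
jog_arm(
  increments=[
    [0,-0.015,0,0.008,0,0,0.1],
    [0,-0.03,0,0,0,0,0.1],
    [0,-0.03,0,0,0,0,0.1],
    [0,-0.03,0,0,0,0,0.1],
    [0,-0.015,0,0,0,0,0.1],
    [0,0,0,0,0,0,0.1],
  ],
)

```text
time: 6.52
tool_pos: [0.4685, -0.0968, 0.2076]
tcp_rot: [-1.319, -1.011, 1.015]
wrist_force: [-0.6, -0.2, -1.4]
width: 0.367
```

Run:
```python
from h import *
plan(.456,.243,.2,75)
p=read_camera("side"); cv2.imwrite("pics/s3.png",cv2.resize(p["img"][60:240,220:420],None,fx=3,fy=3))
```

```text
t 6.53 pos [ 0.4685 -0.0968  0.2076] shift(tool) [0.3249 0.008  0.1004] turn [-0.0042 -0.0013 -0.    ] deg [-0.2 -0.1 -0. ] q [-0.26 -0.08  2.05  0.    1.18 -1.56] w 0.367 F [-0.6 -0.2 -1.4]
[[0.26, -0.004, -0.966], [0.966, 0.001, 0.26], [-0.0, -1.0, 0.004]]
```

View pics/s3.png

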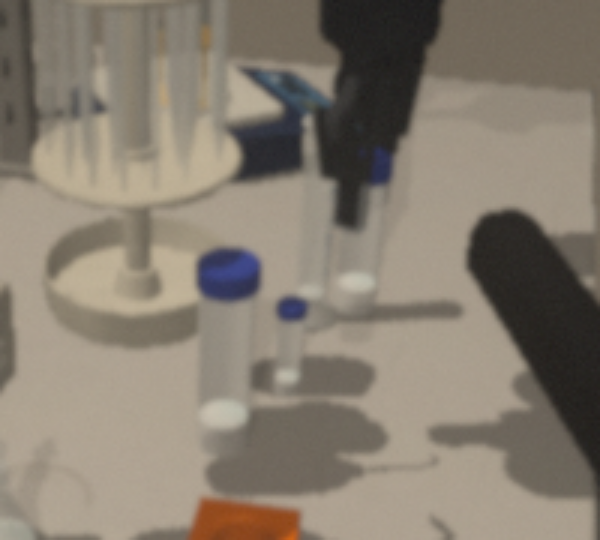

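The tube is held and hangs upright (355,230). Moving over to the stand.

Emit:
jog_arm(
  increments=[
    [0.015,0,0.005,0,0,0,0.1],
    [0.035,0,0.011,0,0,0,0.1],
    [0.04,0,0.012,0,0,0,0.1],
    [0.04,0,0.012,0,0,0,0.1],
    [0.04,0,0.012,0,0,0,0.1],
    [0.04,0,0.012,0,0,0,0.1],
    [0.04,0,0.012,0,0,0,0.1],
    [0.025,0,0.008,0,0,0,0.1],
    [0.01,0,0.003,0,0,0,0.1],
    [0,0,0,0,0,0,0.1],
  ],
)

```text
time: 7.82
tool_pos: [0.446, 0.2157, 0.1928]
tcp_rot: [-1.303, -0.99, 1.03]
wrist_force: [-0.1, -0.3, -0.4]
width: 0.368
```

Run:
```python
from h import *
plan(.456,.243,.2,75)
```

```text
t 7.83 pos [0.446  0.2157 0.1928] shift(tool) [ 0.0289 -0.0075 -0.0024] turn [-0.0297 -0.0011 -0.0076] deg [-1.7 -0.1 -0.4] q [ 0.39 -0.02  2.02  0.01  1.17 -0.92] w 0.368 F [-0.1 -0.3 -0.4]
[[0.26, -0.031, -0.965], [0.966, 0.0, 0.26], [-0.008, -1.0, 0.03]]
```

Emit:
jog_arm(
  increments=[
    [0.02,0,-0.0015,-0.03,0,-0.008,0.1],
    [0.009,0,-0.001,0,0,0,0.1],
    [0,0,0,0,0,0,0.1],
    [0,0,0,0,0,0,0.1],
  ],
)

```text
time: 8.32
tool_pos: [0.4555, 0.2399, 0.1911]
tcp_rot: [-1.324, -1.008, 1.015]
wrist_force: [0.3, 0.3, -0.2]
width: 0.37
```

Run:
```python
from h import *
plan(.456,.243,.2,75)
for n in ("side","top"):
    p=read_camera(n); C=cloud(p); ok=p["range_z"]>0
    for d in spotter.masks_of(p,"tube_centre"):
        m=d["mask"]&ok; q=C[m]; 
        if abs(np.median(q[:,1])-.24)<.08:
            print(n,d["p"],d["location"],len(q))
            for z in np.arange(.08,.24,.01):
                s=q[(abs(q[:,2]-z)<.005)&(np.hypot(q[:,0]-.456,q[:,1]-.243)<.05)]
                if len(s)>4: print("  z%.2f"%z,np.round(np.percentile(s[:,:2],[3,50,97],axis=0),4).tolist(),len(s))
    cv2.imwrite(f"pics/{n}4.png",cv2.resize(p["img"][180:360,220:420] if n=="side" else p["img"][180:340,80:280],None,fx=3,fy=3))
```

```text
t 8.32 pos [0.4555 0.2399 0.1911] shift(tool) [ 0.0031 -0.0089  0.0003] turn [-0.0016 -0.0038 -0.0037] deg [-0.1 -0.2 -0.2] q [ 0.44  0.    2.   -0.    1.14 -0.87] w 0.37 F [ 0.3  0.3 -0.2]
[[0.263, -0.003, -0.965], [0.965, -0.003, 0.263], [-0.004, -1.0, 0.002]]
side 0.78 [321.2, 264.6] 744
  z0.11 [[0.4414, 0.2459], [0.4526, 0.2536], [0.4647, 0.2556]] 32
  z0.12 [[0.44, 0.2439], [0.4529, 0.2528], [0.4671, 0.2553]] 81
  z0.13 [[0.4402, 0.2443], [0.4521, 0.2526], [0.4658, 0.2556]] 87
  z0.14 [[0.44, 0.2433], [0.4526, 0.2531], [0.4661, 0.2559]] 82
  z0.15 [[0.44, 0.2454], [0.4515, 0.2527], [0.4666, 0.2557]] 88
  z0.16 [[0.4406, 0.2455], [0.4525, 0.2533], [0.4661, 0.2557]] 90
  z0.17 [[0.4411, 0.2473], [0.4485, 0.2531], [0.4608, 0.2556]] 59
  z0.18 [[0.4414, 0.2475], [0.4452, 0.2518], [0.4489, 0.2557]] 28
  z0.19 [[0.4421, 0.2484], [0.4448, 0.2512], [0.4484, 0.2541]] 29
  z0.20 [[0.4415, 0.247], [0.4447, 0.251], [0.4479, 0.2541]] 30
  z0.21 [[0.4385, 0.2458], [0.4437, 0.2522], [0.4482, 0.2561]] 32
  z0.22 [[0.4385, 0.2355], [0.4438, 0.2482], [0.4489, 0.2559]] 105
top 0.54 [175.5, 265.8] 87
  z0.11 [[0.4565, 0.2271], [0.4635, 0.2303], [0.4674, 0.2417]] 9
  z0.12 [[0.4534, 0.2264], [0.4611, 0.229], [0.4676, 0.2393]] 14
  z0.13 [[0.4542, 0.2264], [0.4608, 0.2291], [0.4663, 0.2348]] 12
  z0.14 [[0.4567, 0.2269], [0.463, 0.23], [0.4669, 0.2358]] 9
  z0.15 [[0.4606, 0.229], [0.4653, 0.2332], [0.4676, 0.2391]] 11
  z0.16 [[0.4628, 0.2301], [0.4661, 0.2341], [0.4678, 0.2422]] 6
  z0.17 [[0.4618, 0.2288], [0.4647, 0.2315], [0.4667, 0.235]] 9
  z0.18 [[0.4619, 0.229], [0.4663, 0.2341], [0.4675, 0.238]] 8
  z0.19 [[0.4642, 0.2313], [0.4659, 0.2333], [0.4676, 0.2375]] 6
```

View pics/side4.png

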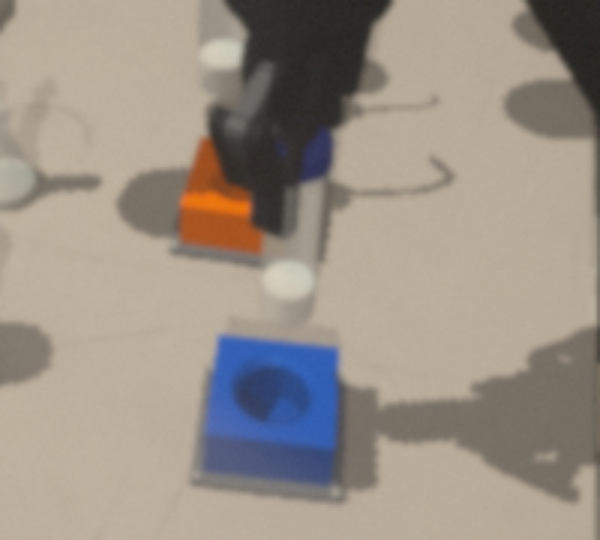

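The tube is vertical, with its axis at about (0.4535,0.241). The well is centred in the blue block at (272,393), and the foot is about 105 mm up. I'll correct by 3 mm and lower part way.

Emit:
jog_arm(
  increments=[
    [0.0026,0,-0.0019,0,0,0,0.1],
    [0,0,0,0,0,0,0.1],
    [0,0.015,0,0,0,0,0.1],
    [0,0.02,0,0,0,0,0.1],
    [0,0.01,0,0,0,0,0.1],
    [0,0,0,0,0,0,0.1],
    [0,0,0,0,0,0,0.1],
  ],
)

```text
time: 9.4
tool_pos: [0.4577, 0.2419, 0.1431]
tcp_rot: [-1.324, -1.008, 1.015]
wrist_force: [-0.0, 0.5, -0.1]
width: 0.369
```

```bash
cat >> h.py <<'E'
def tube():
    p=read_camera("side"); C=cloud(p); ok=p["range_z"]>0
    for d in spotter.masks_of(p,"tube_centre"):
        q=C[d["mask"]&ok]; q=q[np.hypot(q[:,0]-.456,q[:,1]-.243)<.04]
        if len(q)<100: continue
        for z in np.arange(.05,.2,.02):
            s=q[abs(q[:,2]-z)<.01]
            if len(s)>30: print("  z%.2f"%z,np.round(np.percentile(s[:,:2],[3,50,97],axis=0),4).tolist(),len(s))
        print("  zmin/max",np.percentile(q[:,2],[1,99]).round(4))
    return p
E
python3 - <<'E'
from h import *
plan(.458,.242,.094,75); tube()
E
```

```text
t 9.4 pos [0.4577 0.2419 0.1431] shift(tool) [ 0.0003  0.0491 -0.0004] turn [-0.002  -0.0038 -0.0038] deg [-0.1 -0.2 -0.2] q [ 0.44  0.06  2.04 -0.    1.05 -0.87] w 0.369 F [-0.   0.5 -0.1]
[[0.262, -0.003, -0.965], [0.965, -0.003, 0.263], [-0.004, -1.0, 0.002]]
  z0.07 [[0.4422, 0.2459], [0.453, 0.255], [0.4671, 0.2575]] 126
  z0.09 [[0.4422, 0.2454], [0.4537, 0.2551], [0.4667, 0.2577]] 145
  z0.11 [[0.4423, 0.2455], [0.4536, 0.2553], [0.4683, 0.2577]] 150
  z0.13 [[0.4422, 0.2446], [0.4474, 0.2534], [0.4547, 0.2575]] 81
  z0.15 [[0.4426, 0.246], [0.4473, 0.2539], [0.4523, 0.257]] 70
  z0.17 [[0.4404, 0.2346], [0.4458, 0.2505], [0.4511, 0.2584]] 125
  zmin/max [0.0618 0.1758]
```

Emit:
jog_arm(
  increments=[
    [0,0.01,0,0,0,0,0.1],
    [0,0.012,0,0,0,0,0.1],
    [0,0.012,0,0,0,0,0.1],
    [0,0.008,0,0,0,0,0.1],
    [0,0,0,0,0,0,0.1],
    [0,0,0,0,0,0,0.1],
  ],
)

```text
time: 10.25
tool_pos: [0.4579, 0.2419, 0.0986]
tcp_rot: [-1.324, -1.009, 1.014]
wrist_force: [0.7, -0.6, -1.2]
width: 0.366
```

Run:
```python
from h import *
plan(.458,.242,.094,75); tube()
```

```text
t 10.25 pos [0.4579 0.2419 0.0986] shift(tool) [ 0.0001  0.0046 -0.0001] turn [-0.0013 -0.0039 -0.0032] deg [-0.1 -0.2 -0.2] q [ 0.44  0.11  2.08 -0.    0.96 -0.86] w 0.366 F [ 0.7 -0.6 -1.2]
[[0.263, -0.002, -0.965], [0.965, -0.003, 0.263], [-0.003, -1.0, 0.001]]
  z0.05 [[0.4437, 0.249], [0.4554, 0.2553], [0.4682, 0.2575]] 123
  z0.07 [[0.4436, 0.2496], [0.453, 0.2554], [0.4669, 0.258]] 108
  z0.09 [[0.4429, 0.2464], [0.447, 0.2533], [0.4519, 0.2571]] 61
  z0.11 [[0.4425, 0.2459], [0.4475, 0.254], [0.4523, 0.2573]] 56
  z0.13 [[0.4411, 0.2355], [0.4467, 0.2513], [0.462, 0.2589]] 103
  zmin/max [0.0289 0.1318]
```

Emit:
jog_arm(
  increments=[
    [0,0.002,0,0,0,0,0.1],
    [0,0.001,0,0,0,0,0.1],
    [0,0,0,0,0,0,0.1],
  ],
)

```text
time: 10.72
tool_pos: [0.4586, 0.2423, 0.0966]
tcp_rot: [-1.325, -1.011, 1.012]
wrist_force: [0.3, 0.7, -0.8]
width: 0.365
```

Emit:
jog_arm(
  increments=[
    [0,0.0015,0,0,0,0,0.1],
    [0,0,0,0,0,0,0.1],
  ],
)

```text
time: 10.98
tool_pos: [0.4587, 0.2423, 0.0951]
tcp_rot: [-1.325, -1.011, 1.012]
wrist_force: [-0.0, -0.5, -0.1]
width: 0.368
```

Emit:
jog_arm(
  increments=[
    [0,0.001,0,0,0,0,0.1],
    [0,0,0,0,0,0,0.1],
  ],
)

```text
time: 11.22
tool_pos: [0.4587, 0.2423, 0.094]
tcp_rot: [-1.325, -1.011, 1.012]
wrist_force: [0.0, -0.3, -0.8]
width: 0.366
```

Emit:
jog_arm(
  increments=[
    [0,0.001,0,0,0,0,0.1],
    [0,0,0,0,0,0,0.1],
  ],
)

```text
time: 11.48
tool_pos: [0.4587, 0.2423, 0.093]
tcp_rot: [-1.325, -1.011, 1.012]
wrist_force: [-0.3, 0.8, 0.5]
width: 0.366
```

Emit:
jog_arm(
  increments=[
    [0,0.001,0,0,0,0,0.1],
    [0,0,0,0,0,0,0.1],
  ],
)

```text
time: 11.72
tool_pos: [0.4591, 0.2425, 0.0924]
tcp_rot: [-1.325, -1.011, 1.012]
wrist_force: [0.2, -0.3, -0.3]
width: 0.368
```

Run:
```python
from h import *
plan(.458,.242,.094,75); tube()
```

```text
t 11.72 pos [0.4591 0.2425 0.0924] shift(tool) [-0.0007 -0.0016  0.0009] turn [ 0.0013 -0.0038 -0.0011] deg [ 0.1 -0.2 -0.1] q [ 0.44  0.12  2.08 -0.    0.94 -0.86] w 0.368 F [ 0.2 -0.3 -0.3]
[[0.263, 0.001, -0.965], [0.965, -0.001, 0.263], [-0.001, -1.0, -0.001]]
  z0.05 [[0.4439, 0.2467], [0.4552, 0.2557], [0.4698, 0.2582]] 132
  z0.07 [[0.4438, 0.2468], [0.4513, 0.2558], [0.4659, 0.2585]] 95
  z0.09 [[0.4437, 0.243], [0.4485, 0.2541], [0.4541, 0.2575]] 65
  z0.11 [[0.4427, 0.2466], [0.4479, 0.2551], [0.4536, 0.2598]] 64
  z0.13 [[0.442, 0.2348], [0.4476, 0.2493], [0.4536, 0.2632]] 86
  zmin/max [0.0281 0.1301]
```

Emit:
jog_arm(
  increments=[
    [0,0.0015,0,0,0,0,0.1],
    [0,0,0,0,0,0,0.1],
  ],
)

```text
time: 12.08
tool_pos: [0.4604, 0.2429, 0.0926]
tcp_rot: [-1.326, -1.014, 1.01]
wrist_force: [0.9, 0.3, -0.8]
width: 0.367
```

```bash
cat >> h.py <<'E'
def cap():
    for n in ("side","top"):
        p=read_camera(n); C=cloud(p); hs=cv2.cvtColor(p["img"],cv2.COLOR_BGR2HSV)
        m=(p["range_z"]>0)&(abs(hs[...,0].astype(int)-117)<12)&(hs[...,1]>100)&(C[...,2]>.08)&(np.hypot(C[...,0]-.456,C[...,1]-.243)<.035)
        z=C[m][:,2]; print(n,m.sum(),np.percentile(z,[1,50,90,99]).round(4) if m.any() else "")
    return p
E
python3 - <<'E'
from h import *
plan(.458,.242,.094,75); cap(); p=read_camera("side"); cv2.imwrite("pics/s5.png",cv2.resize(p["img"][220:360,240:390],None,fx=4,fy=4))
E
```

```text
t 12.07 pos [0.4604 0.2429 0.0926] shift(tool) [-0.0014 -0.0014  0.0021] turn [ 0.0035 -0.0037  0.0002] deg [ 0.2 -0.2  0. ] q [ 0.44  0.12  2.08 -0.    0.94 -0.86] w 0.367 F [ 0.9  0.3 -0.8]
[[0.262, 0.003, -0.965], [0.965, -0.001, 0.262], [0.0, -1.0, -0.003]]
side 56 [0.0902 0.1234 0.1252 0.126 ]
top 2 [0.2309 0.2414 0.2499 0.2518]
```

View pics/s5.png

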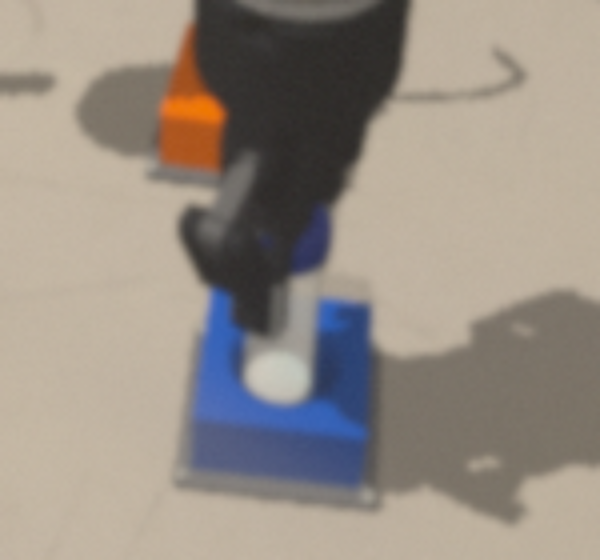

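The cap top is at 0.125 (0.124 expected when seated) and the TCP has stopped descending, so the tube is on the bottom. Releasing.

Emit:
jog_arm(
  increments=[
    [0,0,0,0,0,0,0.45],
    [0,0,0,0,0,0,0.6],
    [0,0,0,0,0,0,0.75],
    [0,0,0,0,0,0,0.75],
  ],
)

```text
time: 12.72
tool_pos: [0.4594, 0.2426, 0.0915]
tcp_rot: [-1.325, -1.012, 1.012]
wrist_force: [-0.1, 0.1, -0.1]
width: 0.749
```

Run:
```python
from h import *
plan(.457,.242,.2,75); cap(); tube()
```

```text
t 12.72 pos [0.4594 0.2426 0.0915] shift(tool) [-0.0013 -0.1085  0.002 ] turn [ 0.0017 -0.0037 -0.001 ] deg [ 0.1 -0.2 -0.1] q [ 0.44  0.12  2.08 -0.    0.94 -0.86] w 0.749 F [-0.1  0.1 -0.1]
[[0.262, 0.001, -0.965], [0.965, -0.001, 0.262], [-0.001, -1.0, -0.002]]
side 101 [0.1154 0.124  0.1258 0.1584]
top 1 [0.0929 0.0929 0.0929 0.0929]
  z0.05 [[0.4451, 0.2467], [0.4551, 0.2563], [0.4685, 0.2585]] 110
  z0.07 [[0.445, 0.2459], [0.4523, 0.2559], [0.4606, 0.2586]] 92
  z0.09 [[0.445, 0.246], [0.4516, 0.2558], [0.4594, 0.2585]] 92
  z0.11 [[0.443, 0.2458], [0.4507, 0.2562], [0.458, 0.2596]] 77
  z0.13 [[0.4431, 0.2352], [0.4494, 0.2472], [0.4691, 0.2594]] 97
  zmin/max [0.0287 0.1256]
```

Upright and seated. I'm backing off straight up.

Emit:
jog_arm(
  increments=[
    [0,-0.015,0,0,0,0,0.75],
    [0,-0.03,0,0,0,0,0.75],
    [0,-0.03,0,0,0,0,0.75],
    [0,-0.03,0,0,0,0,0.75],
    [0,-0.02,0,0,0,0,0.75],
    [0,0,0,0,0,0,0.75],
    [0,0,0.03,0,0,0,0.75],
    [0,0,0,0,0,0,0.75],
    [0,0,0,0,0,0,0.75],
  ],
)

```text
time: 14.05
tool_pos: [0.4306, 0.2507, 0.2251]
tcp_rot: [-1.327, -1.016, 1.008]
wrist_force: [-0.2, -0.5, 0.4]
width: 0.754
```

Run:
```python
from h import *
plan(.457,.242,.2,75); cap(); p=tube(); cv2.imwrite("pics/s6.png",p["img"])
C=cloud(p)
for t in ("jar_centre","flask_centre"):
    for d in spotter.masks_of(p,t)[:1]: print(t,np.round(np.median(C[d["mask"]&(p["range_z"]>0)],0),3))
```

```text
t 14.05 pos [0.4306 0.2507 0.2251] shift(tool) [-0.0015  0.0252 -0.0276] turn [ 0.0055 -0.0039  0.0017] deg [ 0.3 -0.2  0.1] q [ 0.48 -0.06  2.   -0.    1.2  -0.83] w 0.754 F [-0.2 -0.5  0.4]
[[0.263, 0.006, -0.965], [0.965, 0.0, 0.263], [0.002, -1.0, -0.006]]
side 291 [0.1147 0.1241 0.1255 0.5045]
top 270 [0.1173 0.1241 0.1258 0.1274]
  z0.05 [[0.4451, 0.2473], [0.4569, 0.2559], [0.4717, 0.2585]] 133
  z0.07 [[0.445, 0.2465], [0.4576, 0.2562], [0.4708, 0.2589]] 141
  z0.09 [[0.4451, 0.2469], [0.4565, 0.2559], [0.4714, 0.2588]] 153
  z0.11 [[0.4431, 0.2475], [0.4565, 0.2563], [0.4725, 0.2602]] 144
  z0.13 [[0.4444, 0.2308], [0.4583, 0.2464], [0.4728, 0.2598]] 292
  zmin/max [0.0302 0.1258]
jar_centre [0.663 0.258 0.057]
flask_centre [0.675 0.094 0.029]
```

View pics/s6.png

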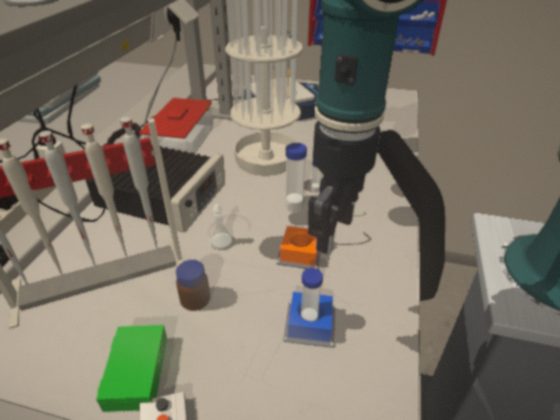

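The tube stands upright in the blue well (312,295). The arm is clear, and the jar and flask have not moved.

```bash
python3 -c "
from workcell import bot
print(bot.finish_job())"
```

```text
the job is handed in; nothing more can be done
None
```

The middle-sized blue-capped tube is standing in the blue stand's well. I lowered it until it rested on the bottom, let go, moved the gripper clear, and handed the job in at about 14 s.

**Final checks:**
- **Position:** the tube's axis is at about (0.458, 0.244), roughly 2–3 mm from the well's axis at (0.456, 0.243).
- **Height:** the cap top is at 0.124–0.126 m, against 0.124 m when seated.
- **Upright:** its sides are vertical to within the measuring error.
- **Bystanders:** the jar and flask are within 1–2 mm of where they started.
- **Arm:** it touched nothing at the end, with the tool at z = 0.225 m.

**Checks that were unclear:**
- The wrist force stayed within noise at touchdown. I judged the tube seated because the tool stopped going down and the cap was at the right height.
- One cap reading before release showed 0.130 m, about 6 mm too high. It probably included pixels of the gripper, as later readings agreed with a seated tube.
- With the tube held, the gripper read about 31 mm open rather than the body's 28 mm. The lift showed it was held securely.

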